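# Steady, load and latch the spice chest

## Task

The spice chest rocks on its short front feet: first push the wooden wedge, thin end first, under its front edge until it jams tight and the chest stands level, and leave it there. Then put every square spice tin into the chest and slide the lid fully shut, hook the latch's wire bail over the keeper on the lid while the lever is still up, and press the lever down past centre until it lies flat and holds the lid shut. Leave everything else on the shelf where it is.

Things in the scene. Friction and masses are not known exactly. Their poses are not given: they have to be found in the camera images.
- chest (a joint): Rocking angle (rad) of the long wooden chest: -0.025 leaning forward on its short front feet (start), 0 level, +0.006 hard stop; grows as the front edge rises. Chest 178 mm deep, 306 mm long, walls 100 mm high, its long front towards the robot. About 6 N lifts the front edge, so the wedge drives in with 5 to 15 N; past level the push rises steeply.
- chest_in (a point): Centre of the inner floor of the chest's open loading bay, 22 mm above the shelf. Axes are the chest's: x from its front (nearest the robot) to its back, y along its length towards the end where the open lid hangs out, z up. The bay is 166 mm in x, 130 mm in y, 77 mm deep, walls 6 mm.
- chest_edge (a point): Point on the chest's lower front edge where the wedge goes in along chest x (chest axes): 13 mm above the shelf at the start, 16.5 mm when level. The edge runs along y from -205 to +100 mm of this point; two short round feet (24 mm wide) stand at y = -190 and +90 mm. Below it is clear for 120 mm inward.
- wedge: Loose light-wood wedge, 160 mm long, 40 mm wide, 6 mm thick at the thin tip, rising evenly to 28 mm at the butt. Origin: centre of its underside; x points to the thin tip, z up. 0.10 kg. It starts lying flat in front of the chest with its length roughly along the chest's front.
- wedge_tip (a point): Middle of the wedge's thin end, on its underside.
- tin1: Square steel spice tin with a flat lid, 46 x 46 mm and 70 mm tall, about 0.12 kg, standing on the shelf beside the chest; origin at the centre of its underside, z up. May be absent. All tins are alike.
- tin2: Square steel spice tin with a flat lid, 46 x 46 mm and 70 mm tall, about 0.12 kg, standing on the shelf beside the chest; origin at the centre of its underside, z up. May be absent. All tins are alike.
- tin3: Square steel spice tin with a flat lid, 46 x 46 mm and 70 mm tall, about 0.12 kg, standing on the shelf beside the chest; origin at the centre of its underside, z up. May be absent. All tins are alike.
- tin4: Square steel spice tin with a flat lid, 46 x 46 mm and 70 mm tall, about 0.12 kg, standing on the shelf beside the chest; origin at the centre of its underside, z up. May be absent. All tins are alike.
- lid (a joint): Position (m) of the chest's plywood sliding lid: 0 fully shut over the bay, 0.15 fully open; it opens along chest +y on two runners that stick out 150 mm from the chest's end. Friction 1.5 N; it stays where it is left. Plate 178 x 150 x 8 mm, its top 108 mm above the shelf.
- lid_handle (a point): Centre of the lid's handle: a round steel bar, 12 mm thick and 90 mm long across the lid (along chest x), 32 mm above the lid's top on two end posts.
- keeper (a point): Seat of the keeper on the lid: a steel post 34 mm wide (chest x) at the lid's edge next to the latch, 15 mm tall above the lid, with a nose overhanging 6 mm at its top, away from the latch (nose underside 11 mm above the lid). This point is where the bail's bar lies when drawn tight: against the post's side away from the latch, under the nose. Chest axes.
- latch_pivot (a point): Pivot of the latch lever, on the chest's deck at the end opposite to the open lid, 113 mm above the shelf (deck top 95 mm). Chest axes; the lever turns about this x axis. With the lid shut it is 75 mm from the keeper's seat.
- lever (a joint): Angle (rad) of the latch lever: 0 upright, growing as it is pressed over away from the lid; 1.57 flat along the deck (hard stop, closed). Steel plate 26 mm wide, 5 mm thick, 85 mm from pivot to tip. Stiff (0.06 N m), stays where left. With the bail hooked it pulls taut at about 0.7, is past centre beyond 1.33, then stays shut; 2 to 5 N at the tip is enough.
- lever_tip (a point): End of the lever (a 10 mm thick roll, 30 mm wide), in the middle of its width. A lever knocked over too early can be pinched here from above and swung up again.
- bail (a joint): Angle (rad) of the wire bail about its pin on the lever, 26 mm from the lever's pivot: 0 (start) leaning back 30 degrees past the lever on a stop; grows as it swings towards the lid. Free but damped: once past upright it falls slowly onto the lid. With lid shut and lever near upright its bar lands 10 to 20 mm beyond the keeper's seat, behind the post, at about 2.3; 3.6 when latched.
- bail_mid (a point): Middle of the bail's far crossbar: a steel bar 6 mm thick, 62 mm wide (along chest x), between two legs that straddle the lever and keeper; 97 mm from the bail's pin, springy by up to 8 mm. The bar passes 30 mm clear over the lever's tip as the bail swings.
- dish: Bystander: small white sauce dish, 76 mm across, 30 mm tall. Origin at the centre of its underside.
- cup: Bystander: aluminium cup, 70 mm across, 75 mm tall. Origin at the centre of its underside.
- sauce: Bystander: brown glass bottle, 60 mm across, 190 mm tall. Origin at the centre of its underside.
- jar: Bystander: glass jar, 72 mm across, 100 mm tall. Origin at the centre of its underside.

How it is judged:
On the way, in this order (a step that is already met when the one before it is completed fails the run):
1. the wedge is jammed under the front edge, let go, and holds the chest level (value of joint chest above -0.01 rad and x of wedge_tip in the frame of chest_edge above 0.03 m and contact force between the fingers and wedge below 0.3 N), for 0.4 s.
2. all tins are in the chest and the lid is slid shut (x of tin1 in the frame of chest_in between -0.084 and 0.084 m and y of tin1 in the frame of chest_in between -0.068 and 0.068 m and z of tin1 in the frame of chest_in between -0.012 and 0.075 m and x of tin2 in the frame of chest_in between -0.084 and 0.084 m and y of tin2 in the frame of chest_in between -0.068 and 0.068 m and z of tin2 in the frame of chest_in between -0.012 and 0.075 m and x of tin3 in the frame of chest_in between -0.084 and 0.084 m and y of tin3 in the frame of chest_in between -0.068 and 0.068 m and z of tin3 in the frame of chest_in between -0.012 and 0.075 m and x of tin4 in the frame of chest_in between -0.084 and 0.084 m and y of tin4 in the frame of chest_in between -0.068 and 0.068 m and z of tin4 in the frame of chest_in between -0.012 and 0.075 m and value of joint lid below 0.006 m), for 0.2 s.
3. the bail lies hooked behind the keeper with the lever still up (y of bail_mid in the frame of keeper between -0.005 and 0.03 m and z of bail_mid in the frame of keeper between -0.012 and 0.005 m and value of joint lever below 0.8 rad), for 0.2 s.
4. the lever is pressed past centre and lies flat with the bail drawn tight on the keeper (y of bail_mid in the frame of keeper between -0.005 and 0.006 m and z of bail_mid in the frame of keeper between -0.012 and 0.005 m and value of joint lever above 1.47 rad), for 0.2 s.
At the end, for the whole second after the job is handed in: The wedge's tip is more than 30 mm in under the front edge and carries the chest, which is level to within 0.010 rad; every tin is in the bay; the lid is shut to within 4 mm; the bail's bar is on the keeper's seat (within 6 mm, below the nose); the lever is flat (joint above 1.47) (all of step 4 and value of joint chest above -0.01 rad and x of wedge_tip in the frame of chest_edge above 0.03 m and x of tin1 in the frame of chest_in between -0.084 and 0.084 m and y of tin1 in the frame of chest_in between -0.068 and 0.068 m and z of tin1 in the frame of chest_in between -0.012 and 0.075 m and x of tin2 in the frame of chest_in between -0.084 and 0.084 m and y of tin2 in the frame of chest_in between -0.068 and 0.068 m and z of tin2 in the frame of chest_in between -0.012 and 0.075 m and x of tin3 in the frame of chest_in between -0.084 and 0.084 m and y of tin3 in the frame of chest_in between -0.068 and 0.068 m and z of tin3 in the frame of chest_in between -0.012 and 0.075 m and x of tin4 in the frame of chest_in between -0.084 and 0.084 m and y of tin4 in the frame of chest_in between -0.068 and 0.068 m and z of tin4 in the frame of chest_in between -0.012 and 0.075 m and value of joint lid below 0.004 m and linear speed of wedge below 0.02 m/s); the robot touches nothing.
It fails at once if one of the other things on the shelf (dish, cup, bottle, jar) is shoved more than 5 cm or knocked over ((distance of dish from where it was at the start of the episode above 0.05 m or angle between dish's own z axis and vertical above 0.6 rad) or (distance of cup from where it was at the start of the episode above 0.05 m or angle between cup's own z axis and vertical above 0.6 rad) or (distance of sauce from where it was at the start of the episode above 0.05 m or angle between sauce's own z axis and vertical above 0.6 rad) or (distance of jar from where it was at the start of the episode above 0.05 m or angle between jar's own z axis and vertical above 0.6 rad)).
Of tin1, tin2, tin3, tin4 only 2 to 4 are there at a start; the rules pass over those that are not, and their reading is None.
At some moment in a run one of tin1, tin2, tin3, tin4 may be knocked a few centimetres aside while the robot is not near it.
Once in a run the grip may slacken for a moment while it holds something.
It also fails if it takes over 210 s, if anything falls off the work surface, if the arm or the gripper's body presses on something with over 40 N, if the wrist force passes 120 N, or if a joint passes its speed limit or range.

## Robot

A 7-joint arm with a two-finger parallel gripper is mounted at the origin on the work surface. World frame = base frame: x ahead of the robot, y to its left, z up, the work surface at z = 0. Lengths are in m, angles in rad, forces in N, time in s.
With the tool pointing down it reaches from about 0.35 to 0.9 m from the base axis. Payload 8.1 kg.
Tool frame: the origin (TCP) lies at the centre of the arm's flange, where the gripper is bolted on; the fingertips stand 178 mm ahead of it and the grasp point (between the pads) lies 159 mm ahead of it; x points along the fingers, z is the direction in which the jaws open and shut, and the axes are right-handed (so a half turn about x gives the same grasp; the last joint's range is limited). The gripper opens to 92 mm and grips with 3 to 60 N. Pads are 19 mm wide; open, the fingers measure 130 mm over their backs; the gripper's body (75 mm by 190 mm) begins 47 mm behind the grasp point.
Start: joints at [-1.211, 0.434, 0.025, 1.573, -0.012, 1.134, -0.075], TCP at [0.279, 0.559, 0.405] pointing down, gripper open.
Joint ranges: [-2.62, 2.62], [-0.44, 2.09], [-1.27, 1.32], [0.08, 2.57], [-1.32, 4.46], [0.12, 2], [-2.74, 2.74]. Speed limits (rad/s): [2.22, 2.22, 3.01, 3.01, 3.14, 3.14, 3.14].

## Interface

Orientations are given as a rotation vector (axis times angle).
In Python, from cell import arm, get_image, search_frame, pinpoint gives the robot as it stands.
- The arm moves only by the tool arm_command, never from a script. Its argument "motion" is a list of rows, each a list of 7 numbers: the finger opening in mm, from 0 to 91.8, then the shift along the tool's x, y, z in mm, then the turn, a rotation vector about the tool's x, y, z in degrees. In form: [[fingers, x, y, z, ax, ay, az], ...]. A call has 1 to 5 rows; each row shifts and turns the commanded pose from where the row before left it, along the tool's axes as they then stand; what a row does not reach is not made up. A row lasts 1/8 s, in which the tool goes at most 62.5 mm and 10.7 degrees, less where a joint would pass 70% of its speed; a pose out of reach is approached as far as the arm can. A call with a gripper value outside its range is refused whole. The fingers move at their own pace and stop on an object; "newtons" is the grip in N (left out, the last holds). Time passes only in rows, so rows that do not move let the fingers close. It gives the time, the measured TCP pose, the force and the opening at its end, in the units of the state.
- arm.observe(): the state, without advancing time (a new reading comes with each control period).
- get_image(name): name is "side" or "top"; returns a dict with "frame" (384x512x3 uint8, red, green, blue), "range_z" (384x512 float32, m along the optical axis (not along the pixel's ray), 0 where there is no reading), "K" (3x3 intrinsics, pixels), "origin" and "rotation" of the camera in the world. Camera axes: x right, y down, z forward; pixel columns grow to the right and rows downward; lengths in m; the calibration is good to about 2 mm. A picture is of the moment at which its call begins.
- arm.sign_off(): hands the job in, once; it reports no verdict.
Trained networks look in the newest picture that a camera, given by its name, has taken for a name from the list of things; names that differ only in an ending like _2 or _b are one class to them, and where a whole thing is asked for, a point or a joint stands for the part that bears it (a point fixed in the world has none). Each returns a list of dicts, best first, with "p" (0 to 1); they miss things now and then, are a little off and sometimes report something else, mostly with a low value. They report only what shows in the picture. A call takes as long as a camera call.
- search_frame(camera, target): "point" ([x, y, z] in m, in world coordinates, good to about 4 mm: the middle of the surface that is visible of it).
- pinpoint(camera, target): "point" ([x, y, z] in m, in world coordinates, good to about 4 mm: a listed point, or the origin of a listed thing).
The state is a dict: "clock": time; "joints": joint angles; "dq": joint speeds; "joint_efforts": joint torques, N m; "position": TCP position; "ee_rot": TCP orientation; "force": force on the tool from outside, world axes, zero at the start; "ft_torque": the same for the moment, N m; "width": opening from 0.0 (shut) to 1.0 (fully open).
Only numpy, scipy, OpenCV 4.12 (cv2) and the standard library are available. Lean on these libraries where they do the work, as an engineer would, in place of code of your own. Each camera call takes 0.05 s, during which the arm holds its last target. There are 200 camera calls.

## Working session

There is one attempt and no reset: what is moved stays moved. The work goes in short steps, Python scripts to look and compute and a tool call to move; the robot and the scene stay as the last step left them, time stands still between calls to the robot, and variables do not carry over. Pictures are saved under pics/ and viewed, about 12 in all and at most 16, crops included, and the job is handed in when it is done.

Besides the shell and the picture viewer there is one more tool, called after "Call:" by a JSON object that holds its "api" and its "payload". arm_command: Moves the arm, as the interface text tells. Its arguments: {"type":"object","properties":{"motion":{"type":"array"},"newtons":{"type":"number"}},"required":["motion"]}

```bash
ls; mkdir -p pics
cat > h.py <<'E'
import numpy as np, cv2
from cell import arm,get_image,search_frame,pinpoint
from scipy.spatial.transform import Rotation as R
def save(n,f,crop=None,s=1):
    im=get_image(n); a=im["frame"]
    if crop: a=a[crop[1]:crop[3],crop[0]:crop[2]]
    a=cv2.resize(a,None,fx=s,fy=s,interpolation=cv2.INTER_CUBIC)
    cv2.imwrite("pics/"+f,a[...,::-1]); return im
def w(im,u,v):
    z=im["range_z"][v,u];K=im["K"]
    return im["origin"]+np.array(im["rotation"])@(z*np.array([(u-K[0,2])/K[0,0],(v-K[1,2])/K[1,1],1]))
def cloud(im):
    K=im["K"];z=im["range_z"];v,u=np.indices(z.shape)
    p=np.stack([(u-K[0,2])/K[0,0]*z,(v-K[1,2])/K[1,1]*z,z],-1)
    return p@np.array(im["rotation"]).T+im["origin"]
def st():
    s=arm.observe();print(round(s["clock"],2),np.round(s["position"],4),np.round(s["ee_rot"],3),"F",np.round(s["force"],1),"w",round(s["width"],3));print(np.round(R.from_rotvec(s["ee_rot"]).as_matrix(),3))
    return s
E
python3 - <<'E'
from h import *
st()
a=save("top","t0.png",s=1.5);b=save("side","s0.png",s=1.5)
for n in ["chest_in","chest_edge","wedge","wedge_tip","tin1","lid_handle","keeper","latch_pivot","lever_tip","bail_mid","dish","cup","sauce","jar"]:
  for c in ["top","side"]:
    print(n,c,[(np.round(d["point"],3).tolist(),round(d["p"],2)) for d in pinpoint(c,n)[:5]])
E
```

```text
pics
0.0 [0.2789 0.559  0.404 ] [-0.863  1.395  0.861] F [-0.4  1.2  0.7] w 0.999
[[-0.001 -0.895  0.447]
 [-0.001  0.447  0.895]
 [-1.    -0.    -0.002]]
chest_in top [([0.658, -0.027, 0.025], 0.61), ([0.57, -0.058, 0.013], 0.27)]
chest_in side [([0.656, -0.024, 0.023], 0.56)]
chest_edge top [([0.569, -0.06, 0.014], 0.6)]
chest_edge side [([0.566, -0.053, 0.01], 0.8), ([0.652, -0.221, 0.217], 0.42)]
wedge top [([0.438, -0.004, 0.0], 0.68), ([0.434, 0.078, -0.0], 0.31)]
wedge side [([0.438, 0.0, 0.003], 0.68)]
wedge_tip top [([0.432, 0.079, -0.002], 0.76), ([0.659, 0.047, 0.114], 0.71)]
wedge_tip side []
tin1 top [([0.43, 0.246, 0.0], 0.72), ([0.446, -0.382, 0.0], 0.72), ([0.438, 0.356, -0.003], 0.66), ([0.427, -0.254, -0.002], 0.64)]
tin1 side [([0.432, 0.24, -0.004], 0.86), ([0.448, -0.374, -0.001], 0.84), ([0.437, 0.359, 0.001], 0.69), ([0.424, -0.255, -0.0], 0.56)]
lid_handle top [([0.659, 0.143, 0.139], 0.63)]
lid_handle side [([0.663, 0.143, 0.143], 0.74)]
keeper top [([0.657, 0.049, 0.112], 0.71)]
keeper side [([0.656, 0.048, 0.111], 0.68)]
latch_pivot top [([0.656, -0.159, 0.109], 0.73), ([0.342, -0.361, 0.003], 0.33)]
latch_pivot side []
lever_tip top [([0.43, 0.243, -0.002], 0.58), ([0.654, -0.168, 0.198], 0.54)]
lever_tip side [([0.652, -0.17, 0.195], 0.67)]
bail_mid top [([0.651, -0.226, 0.218], 0.41)]
bail_mid side [([0.65, -0.222, 0.215], 0.61), ([0.656, -0.163, 0.109], 0.55)]
dish top [([0.331, 0.374, -0.003], 0.6)]
dish side [([0.327, 0.373, -0.003], 0.49)]
cup top [([0.341, -0.359, 0.001], 0.69)]
cup side [([0.341, -0.364, -0.001], 0.94)]
sauce top [([0.608, 0.444, -0.001], 0.65)]
sauce side [([0.609, 0.438, -0.0], 0.76)]
jar top [([0.63, -0.446, 0.002], 0.97)]
jar side [([0.626, -0.447, -0.0], 0.58), ([0.652, -0.165, 0.195], 0.43)]
```

View pics/t0.png

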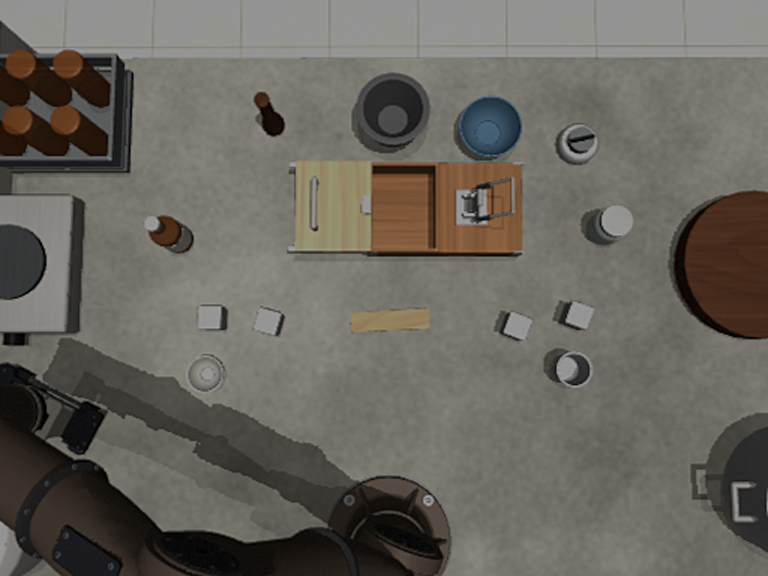

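View pics/s0.png

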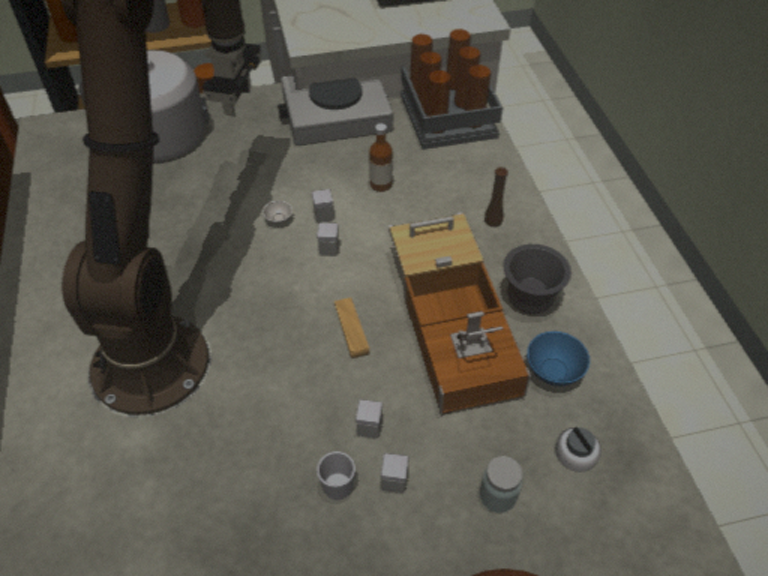

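Run:
```python
from h import *
im=get_image("top");P=cloud(im)
def rect(name,m):
    p=P[m][:,:2].astype(np.float32)
    if len(p)<20: print(name,len(p));return
    r=cv2.minAreaRect(p);print(name,len(p),np.round(r[0],4),np.round(r[1],4),round(r[2],2),np.round(np.median(P[m][:,2]),4))
z=P[...,2];x=P[...,0];y=P[...,1]
box=lambda a,b,c,d,e,f:(x>a)&(x<b)&(y>c)&(y<d)&(z>e)&(z<f)
rect("wedge",box(.39,.48,-.1,.1,.005,.04))
for cx,cy in [(.43,.246),(.446,-.382),(.438,.356),(.427,-.254)]:
    rect("tin",box(cx-.05,cx+.05,cy-.05,cy+.05,.06,.08))
rect("deck",box(.5,.8,-.3,.06,.085,.104))
rect("lidplate",box(.5,.8,.0,.3,.1,.114))
rect("handle",box(.5,.8,.1,.2,.13,.16))
print("tool",R.from_rotvec(arm.observe()["ee_rot"]).as_matrix()[:,0])
print(im["origin"])
```

```text
Traceback (most recent call last):
  File "h.py", line 15, in cloud
    return p@np.array(im["rotation"]).T+im["origin"]
           ~~~~~~~~~~~~~~~~~~~~~~~~~~~~^~~~~~~~~~~~~
ValueError: operands could not be broadcast together with shapes (384,512) (3,)
```

The top view shows the chest at (295–520, 162–255). The open lid is on its left, and the latch at (485,205) is upright with the bail leaning away from the lid. The wedge is at (390,320), and the four tins are at (211,317), (268,321), (517,325) and (579,315). The camera "rotation" is a rotation vector, so I'll fix the helper.

```bash
sed -i 's/np.array(im\["rotation"\])/R.from_rotvec(im["rotation"]).as_matrix()/' h.py
cat > m.py <<'E'
from h import *
def run():
    global x,y,z,P
    im=get_image("top");P=cloud(im);z=P[...,2];x=P[...,0];y=P[...,1];return im
def box(a,b,c,d,e,f): return (x>a)&(x<b)&(y>c)&(y<d)&(z>e)&(z<f)
def rect(name,m):
    p=P[m][:,:2].astype(np.float32)
    if len(p)<15: print(name,len(p));return
    r=cv2.minAreaRect(p);print(name,len(p),np.round(r[0],4),np.round(r[1],4),round(r[2],2),"z",np.round(np.percentile(P[m][:,2],[5,50,95]),4));return r
E
python3 - <<'E'
from m import *
im=run();import m
rect("wedge",box(.39,.48,-.1,.1,.005,.04))
k=box(.39,.48,-.1,.1,.005,.04);q=P=m.P[k] if hasattr(m,'P') else None
print(np.polyfit(q[:,1],q[:,2],1))
for cx,cy in [(.43,.246),(.446,-.382),(.438,.356),(.427,-.254)]:
    rect("tin",box(cx-.05,cx+.05,cy-.05,cy+.05,.06,.08))
rect("deck",box(.5,.8,-.3,-.1,.085,.104))
rect("lidplate",box(.5,.8,.0,.3,.1,.114))
rect("handle",box(.5,.8,.1,.2,.13,.16))
rect("keeper",box(.6,.7,.0,.1,.118,.13))
for n in [im["origin"],im["K"]]: print(n)
E
```

```text
wedge 862 [4.346e-01 4.000e-04] [0.0867 0.1984] 0.1 z [0.0055 0.0155 0.0292]
[-0.08371583  0.0158961 ]
tin 242 [0.4326 0.2433] [0.0474 0.0455] 74.28 z [0.0653 0.0716 0.077 ]
tin 254 [ 0.4448 -0.375 ] [0.0471 0.0464] 69.14 z [0.0656 0.071  0.0761]
tin 239 [0.44   0.3582] [0.0423 0.047 ] 0.16 z [0.0654 0.0713 0.0763]
tin 246 [ 0.4239 -0.2524] [0.0462 0.0463] 67.82 z [0.0657 0.0711 0.0764]
deck 2839 [ 0.656  -0.1809] [0.1807 0.1621] 0.12 z [0.0895 0.0951 0.1008]
lidplate 2759 [0.6842 0.099 ] [0.1959 0.2326] 89.43 z [0.1026 0.108  0.1127]
handle 141 [0.6565 0.145 ] [0.0106 0.1017] 89.77 z [0.1398 0.1451 0.1502]
keeper 58 [0.6575 0.0456] [0.0335 0.0146] 0.1 z [0.1187 0.1228 0.1277]
[3.60416702e-01 2.14394258e-04 1.53331229e+00]
[[493.00068787   0.         253.87338513]
 [  0.         493.00068787 183.7697751 ]
 [  0.           0.           1.        ]]
```

```bash
cat >> h.py <<'E'
def plan(wps,p=None,yaw=None):
    """wps: (x,y,zTCP,yaw deg); prints per-leg tool-frame shift (mm) and turn"""
    s=arm.observe()
    M=R.from_rotvec(s["ee_rot"]).as_matrix()
    if p is None: p=np.array(s["position"])
    if yaw is None: yaw=np.degrees(np.arctan2(M[1,2],M[0,2]))
    print("from",np.round(p,4),"yaw",round(yaw,2),"tooldown",np.round(M[:,0],3))
    for q in wps:
        d=(np.array(q[:3])-p)*1000;t=np.radians(yaw);c,si=np.cos(t),np.sin(t)
        sh=np.array([-d[2],-si*d[0]+c*d[1],c*d[0]+si*d[1]]);tu=yaw-q[3]
        n=int(np.ceil(max(np.linalg.norm(sh)/60,abs(tu)/10.5,1)))
        print("total",np.round(sh,1),"turn",round(tu,1),"| n",n,"per row",np.round(sh/n,1).tolist(),round(tu/n,2))
        p=np.array(q[:3]);yaw=q[3]
E
python3 - <<'E'
from m import *
import m
im=run();hsv=cv2.cvtColor(im["frame"],cv2.COLOR_RGB2HSV)
k=box(.37,.50,-.12,.12,-.02,.05)&(hsv[...,1]>70)
k=cv2.morphologyEx(k.astype(np.uint8),cv2.MORPH_OPEN,np.ones((3,3)))>0
r=rect("wedge",k);print(np.round(cv2.boxPoints(r),3).tolist())
# tilt-corrected: project pixel onto top height per point already in cloud
plan([(.279,.559,.404,63.4)])
E
```

```text
wedge 677 [ 0.4371 -0.0008] [0.0397 0.1582] 2.62 z [0.0068 0.0186 0.0301]
[[0.414000004529953, 0.07699999958276749], [0.42100000381469727, -0.08100000023841858], [0.460999995470047, -0.07900000363588333], [0.453000009059906, 0.07900000363588333]]
from [0.279  0.5592 0.4047] yaw 63.48 tooldown [ 0.  0. -1.]
total [ 0.7 -0.1 -0.2] turn 0.1 | n 1 per row [0.7, -0.1, -0.2] 0.08
```

Run:
```python
from h import *
plan([(.439,-.056,.30,63.4),(.439,-.056,.30,2.6),(.439,-.056,.182,2.6)])
```

```text
from [0.279  0.5592 0.4047] yaw 63.48 tooldown [ 0.  0. -1.]
total [ 104.7 -417.8 -479.1] turn 0.1 | n 11 per row [9.5, -38.0, -43.6] 0.01
total [-0.  0.  0.] turn 60.8 | n 6 per row [-0.0, 0.0, 0.0] 10.13
total [118.   0.   0.] turn 0.0 | n 2 per row [59.0, 0.0, 0.0] 0.0
```

Call:
{"api": "arm_command", "payload": {"motion": [[91,9,-35,-40,0,0,0],[91,9,-35,-40,0,0,0],[91,9,-35,-40,0,0,0],[91,9,-35,-40,0,0,0],[91,9,-35,-40,0,0,0]]}}

```text
clock: 2.28
position: [0.3466, 0.3005, 0.3597]
ee_rot: [-0.862, 1.392, 0.862]
force: [0.8, -0.9, -0.6]
width: 0.992
```

Call:
{"api": "arm_command", "payload": {"motion": [[91,9,-35,-40,0,0,0],[91,9,-35,-40,0,0,0],[91,9,-35,-40,0,0,0],[91,9,-35,-40,0,0,0],[91,9,-35,-40,0,0,0]]}}

```text
clock: 2.9
position: [0.414, 0.0435, 0.3149]
ee_rot: [-0.862, 1.392, 0.862]
force: [0.3, 0.2, 0.2]
width: 0.991
```

Call:
{"api": "arm_command", "payload": {"motion": [[91,7,-34,-40,0,0,0],[91,7,-34,-39,0,0,0],[91,0,0,0,10.1,0,0],[91,0,0,0,10.1,0,0],[91,0,0,0,10.1,0,0]]}}

```text
clock: 3.52
position: [0.4393, -0.0563, 0.3008]
ee_rot: [-0.449, 1.523, 0.449]
force: [0.0, 0.3, 0.1]
width: 0.993
```

Call:
{"api": "arm_command", "payload": {"motion": [[91,0,0,0,10.1,0,0],[91,0,0,0,10.1,0,0],[91,0,0,0,10.1,0,0],[91,0,0,0,0,0,0]]}}

```text
clock: 4.03
position: [0.4393, -0.0558, 0.3008]
ee_rot: [-0.041, 1.57, 0.04]
force: [0.1, 0.5, 0.2]
width: 0.992
```

Run:
```python
from h import *
plan([(.439,-.056,.182,2.6)])
for c in ["top","side"]:
  for n in ["wedge","wedge_tip"]: print(c,n,[(np.round(d["point"],3).tolist(),round(d["p"],2)) for d in pinpoint(c,n)[:2]])
```

```text
from [ 0.4393 -0.0558  0.3008] yaw 2.96 tooldown [ 0. -0. -1.]
total [118.8  -0.2  -0.3] turn 0.4 | n 2 per row [59.4, -0.1, -0.2] 0.18
top wedge [([0.441, -0.003, 0.002], 0.89), ([0.608, 0.441, -0.0], 0.7)]
top wedge_tip [([0.432, 0.079, -0.0], 0.75), ([0.658, 0.05, 0.112], 0.5)]
side wedge [([0.438, 0.0, 0.003], 0.68)]
side wedge_tip []
```

Call:
{"api": "arm_command", "payload": {"motion": [[70,55,0,0,0.4,0,0],[70,55,0,0,0,0,0],[70,8,0,0,0,0,0],[30,0,0,0,0,0,0],[30,0,0,0,0,0,0]], "newtons": 40}}

```text
clock: 4.85
position: [0.4401, -0.0561, 0.1844]
ee_rot: [-0.034, 1.568, 0.034]
force: [0.7, -0.5, 0.2]
width: 0.596
```

Call:
{"api": "arm_command", "payload": {"motion": [[30,0,0,0,0,0,0],[30,0,0,0,0,0,0],[30,-15,0,0,0,0,0],[30,0,0,-20,0,0,0],[30,0,0,-20,0,0,0]]}}

```text
clock: 5.48
position: [0.399, -0.0576, 0.1983]
ee_rot: [-0.034, 1.569, 0.035]
force: [0.2, 0.1, -0.9]
width: 0.433
```

Call:
{"api": "arm_command", "payload": {"motion": [[30,0,0,0,9.3,0,0],[30,0,0,0,9.3,0,0],[30,0,0,0,9.3,0,0],[30,0,0,0,9.3,0,0],[30,0,0,0,9.3,0,0]]}}

```text
clock: 6.1
position: [0.3993, -0.0575, 0.1982]
ee_rot: [0.605, 1.484, -0.604]
force: [1.1, 0.3, -1.1]
width: 0.431
```

Call:
{"api": "arm_command", "payload": {"motion": [[30,0,0,0,9.3,0,0],[30,0,0,0,9.3,0,0],[30,0,0,0,9.3,0,0],[30,0,0,0,9.3,0,0],[30,0,0,0,9.3,0,0]]}}

```text
clock: 6.72
position: [0.3993, -0.0574, 0.1981]
ee_rot: [1.22, 1.203, -1.218]
force: [-0.5, -0.4, -1.5]
width: 0.434
```

Run:
```python
from m import *
save("side","s1.png",(180,120,430,300),3)
plan([(.4,-.056,.182,-90)])
im=run();hsv=cv2.cvtColor(im["frame"],cv2.COLOR_RGB2HSV)
k=box(.35,.56,-.12,.02,-.02,.08)&(hsv[...,1]>70)
rect("w",k)
```

```text
from [ 0.3994 -0.0573  0.198 ] yaw -91.22 tooldown [ 0.001  0.001 -1.   ]
total [16.   0.6 -1.3] turn -1.2 | n 1 per row [16.0, 0.6, -1.3] -1.22
w 187 [ 0.5036 -0.0579] [0.0374 0.0561] 88.61 z [0.0189 0.025  0.0311]
```

View pics/s1.png

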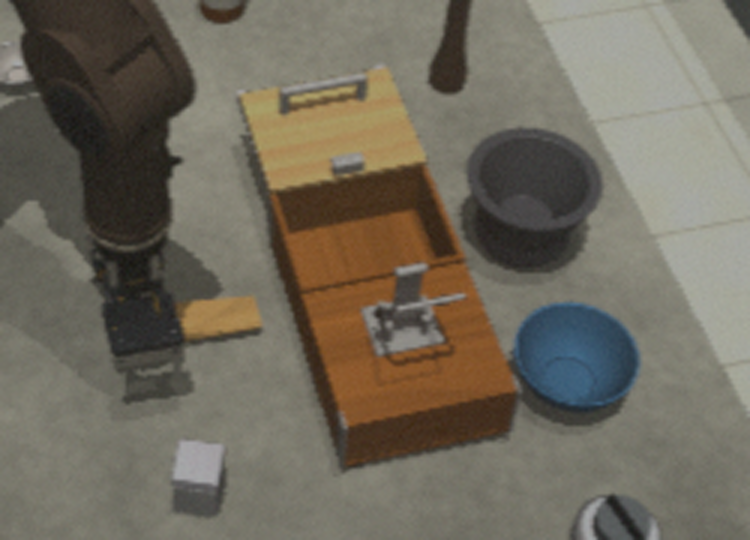

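The side view shows the wedge held level, pointing at the chest front with its tip near (260,315). I'll lower it and drive it in.

Call:
{"api": "arm_command", "payload": {"motion": [[30,8,0,0,-1.2,0,0],[30,7,0,0,0,0,0],[30,0,25,0,0,0,0],[30,0,30,0,0,0,0],[30,0,20,0,0,0,0]]}}

```text
clock: 7.45
position: [0.4755, -0.0568, 0.1828]
ee_rot: [1.199, 1.216, -1.198]
force: [-0.3, -0.1, -1.5]
width: 0.433
```

Call:
{"api": "arm_command", "payload": {"motion": [[30,0,10,0,0,0,0],[30,0,6,0,0,0,0],[30,0,4,0,0,0,0]]}}

```text
clock: 7.82
position: [0.4914, -0.0568, 0.1823]
ee_rot: [1.2, 1.22, -1.204]
force: [-19.6, 0.7, 21.0]
width: 0.433
```

Call:
{"api": "arm_command", "payload": {"motion": [[30,0,5,0,0,0,0],[30,0,4,0,0,0,0]]}}

```text
clock: 8.07
position: [0.4965, -0.0572, 0.1821]
ee_rot: [1.199, 1.227, -1.21]
force: [-29.7, 0.2, 32.5]
width: 0.431
```

Run:
```python
from m import *
st()
im=run()
k=box(.575,.735,-.25,-.11,.08,.1);import m
q=m.P[k];print("deck fit",np.polyfit(q[:,0],q[:,2],1))
for c in ["top","side"]:
  for n in ["wedge_tip","wedge"]: print(c,n,[(np.round(d["point"],3).tolist(),round(d["p"],2)) for d in pinpoint(c,n)[:2]])
```

```text
8.07 [ 0.4965 -0.0572  0.1821] [ 1.199  1.227 -1.21 ] F [-29.7   0.2  32.5] w 0.431
[[-0.013  1.     0.009]
 [ 0.004  0.009 -1.   ]
 [-1.    -0.013 -0.004]]
deck fit [0.01511723 0.08496871]
top wedge_tip []
top wedge []
side wedge_tip [([0.533, -0.058, 0.012], 0.8)]
side wedge [([0.452, -0.056, 0.018], 0.74), ([0.651, -0.222, 0.218], 0.62)]
```

Run:
```python
from h import *
save("side","s2.png",(200,180,340,290),5)
```

```text
(no output)
```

View pics/s2.png

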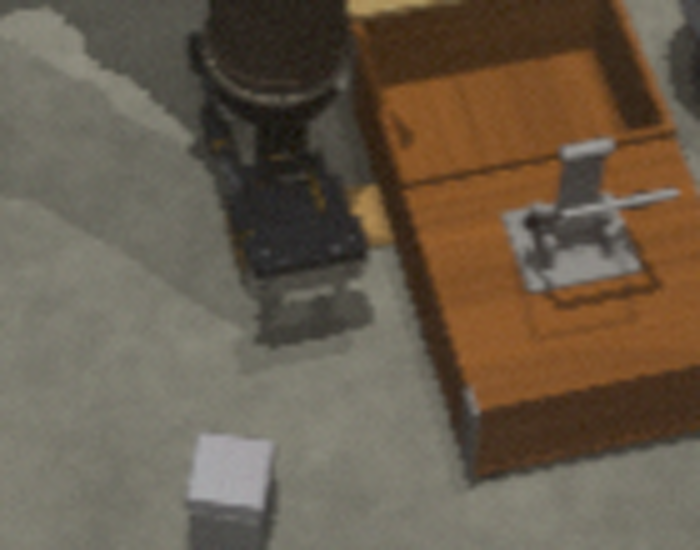

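Call:
{"api": "arm_command", "payload": {"motion": [[75,0,0,0,0,0,0],[75,0,0,0,0,0,0],[75,0,0,0,0,0,0],[75,-45,0,0,0,0,0],[0,0,-40,0,0,0,0]]}}

```text
clock: 9.0
position: [0.4661, -0.0575, 0.2299]
ee_rot: [1.201, 1.209, -1.195]
force: [-0.7, -0.0, -0.1]
width: 0.751
```

Call:
{"api": "arm_command", "payload": {"motion": [[0,0,-40,0,0,0,0],[0,0,0,0,0,0,0],[0,0,0,0,0,0,0],[0,0,0,0,0,0,0],[0,45,0,0,0,0,0]]}}

```text
clock: 9.62
position: [0.4258, -0.0573, 0.1835]
ee_rot: [1.201, 1.211, -1.195]
force: [0.9, 1.1, -0.1]
width: 0.214
```

Run:
```python
from m import *
import m
st()
im=run()
q=m.P[box(.575,.735,-.25,-.11,.08,.1)];print("deck fit",np.polyfit(q[:,0],q[:,2],1))
hsv=cv2.cvtColor(im["frame"],cv2.COLOR_RGB2HSV)
k=box(.43,.56,-.12,.02,-.02,.05)&(hsv[...,1]>70)
rect("w",k);q=m.P[k];print(np.round([q[:,0].min(),q[:,0].max()],4),np.polyfit(q[:,0],q[:,2],1))
for n in ["wedge_tip","wedge"]: print(n,[(np.round(d["point"],3).tolist(),round(d["p"],2)) for d in pinpoint("side",n)[:2]])
```

```text
9.62 [ 0.4258 -0.0573  0.1835] [ 1.201  1.211 -1.195] F [ 0.9  1.1 -0.1] w 0.214
[[ 0.006  1.     0.014]
 [-0.001  0.014 -1.   ]
 [-1.     0.006  0.001]]
deck fit [0.01640884 0.08413899]
w 172 [ 0.5334 -0.0556] [0.0379 0.0515] 89.86 z [0.0132 0.0193 0.0258]
[0.5077 0.5592] [-0.15496359  0.10276465]
wedge_tip [([0.656, -0.167, 0.109], 0.33), ([0.653, -0.222, 0.219], 0.26)]
wedge [([0.546, -0.054, 0.002], 0.6)]
```

Call:
{"api": "arm_command", "payload": {"motion": [[0,0,15,0,0,0,0],[0,0,0,0,0,0,0],[0,0,8,0,0,0,0],[0,0,4,0,0,0,0],[0,0,4,0,0,0,0]]}}

```text
clock: 10.4
position: [0.4545, -0.057, 0.1828]
ee_rot: [1.2, 1.215, -1.2]
force: [-0.0, -0.0, -0.2]
width: 0.003
```

Call:
{"api": "arm_command", "payload": {"motion": [[0,0,4,0,0,0,0],[0,0,3,0,0,0,0],[0,0,3,0,0,0,0]]}}

```text
clock: 10.78
position: [0.4597, -0.0572, 0.1819]
ee_rot: [1.199, 1.223, -1.208]
force: [-19.9, -0.7, 17.2]
width: 0.001
```

Call:
{"api": "arm_command", "payload": {"motion": [[0,0,3,0,0,0,0],[0,0,3,0,0,0,0]]}}

```text
clock: 11.02
position: [0.4658, -0.0571, 0.1819]
ee_rot: [1.199, 1.223, -1.208]
force: [-18.0, 0.7, 14.4]
width: 0.01
```

Call:
{"api": "arm_command", "payload": {"motion": [[0,0,2,0,0,0,0],[0,0,2,0,0,0,0]]}}

```text
clock: 11.28
position: [0.4699, -0.057, 0.1819]
ee_rot: [1.199, 1.223, -1.207]
force: [-17.5, 0.4, 13.8]
width: 0.004
```

Call:
{"api": "arm_command", "payload": {"motion": [[0,0,2,0,0,0,0],[0,0,2,0,0,0,0]]}}

```text
clock: 11.52
position: [0.474, -0.057, 0.1819]
ee_rot: [1.199, 1.222, -1.207]
force: [-19.3, -1.0, 13.4]
width: 0.003
```

Run:
```python
from m import *
import m
st()
im=run()
q=m.P[box(.575,.735,-.25,-.11,.08,.11)];print("deck fit",np.polyfit(q[:,0],q[:,2],1))
```

```text
11.53 [ 0.474  -0.057   0.1819] [ 1.199  1.222 -1.207] F [-19.3  -1.   13.4] w 0.003
[[-0.009  1.     0.01 ]
 [ 0.002  0.01  -1.   ]
 [-1.    -0.009 -0.002]]
deck fit [0.00235888 0.0948724 ]
```

Call:
{"api": "arm_command", "payload": {"motion": [[0,0,2,0,0,0,0],[0,0,1,0,0,0,0]]}}

```text
clock: 11.82
position: [0.4772, -0.0569, 0.1819]
ee_rot: [1.199, 1.222, -1.207]
force: [-15.6, -0.3, 11.9]
width: 0.004
```

Call:
{"api": "arm_command", "payload": {"motion": [[0,0,-40,0,0,0,0],[0,-60,0,0,0,0,0],[0,-60,0,0,0,0,0],[0,0,0,0,0,0,0]]}}

```text
clock: 12.32
position: [0.4424, -0.0576, 0.3058]
ee_rot: [1.203, 1.211, -1.196]
force: [0.1, 0.7, -0.4]
width: 0.003
```

Run:
```python
from m import *
import m
st()
im=run()
q=m.P[box(.575,.735,-.25,-.11,.08,.11)];print("deck fit",np.polyfit(q[:,0],q[:,2],1))
hsv=cv2.cvtColor(im["frame"],cv2.COLOR_RGB2HSV)
k=box(.43,.56,-.12,.02,-.02,.05)&(hsv[...,1]>70)
rect("w",k)
```

```text
12.32 [ 0.4424 -0.0576  0.3058] [ 1.203  1.211 -1.196] F [ 0.1  0.7 -0.4] w 0.003
[[ 0.006  1.     0.012]
 [ 0.001  0.012 -1.   ]
 [-1.     0.006 -0.001]]
deck fit [-0.00107227  0.09724255]
w 8
```

```bash
cat > tins.py <<'E'
from m import *
import sys
im=run()
for cx,cy in [(.43,.246),(.445,-.375),(.438,.356),(.425,-.254)]:
    r=rect("tin",box(cx-.07,cx+.07,cy-.055,cy+.055,.062,.08))
    if r is None: continue
    rad=np.degrees(np.arctan2(r[0][1],r[0][0]));a=r[2];a=a+90*round((rad-a)/90)
    print("   radial",round(rad,1),"yaw",round(a,1))
print([(np.round(d["point"],3).tolist(),round(d["p"],2)) for d in pinpoint("top","tin1")])
E
python3 - <<'E'
import tins
from h import *
plan([(.4239,-.2524,.30,-22.2),(.4239,-.2524,.208,-22.2)])
E
```

```text
tin 238 [0.4324 0.2426] [0.0465 0.0457] 74.85 z [0.0656 0.0716 0.0769]
   radial 29.3 yaw -15.2
tin 254 [ 0.4456 -0.3748] [0.0473 0.0472] 68.6 z [0.0655 0.0712 0.0758]
   radial -40.1 yaw -21.4
tin 233 [0.4399 0.3578] [0.0475 0.0422] 89.94 z [0.066  0.0718 0.0765]
   radial 39.1 yaw -0.1
tin 247 [ 0.4239 -0.2526] [0.0456 0.0468] 68.96 z [0.0655 0.0707 0.0761]
   radial -30.8 yaw -21.0
[([0.446, -0.381, 0.002], 0.65), ([0.437, 0.352, -0.001], 0.54), ([0.428, -0.254, 0.002], 0.54), ([0.433, 0.243, -0.0], 0.5)]
from [ 0.4409 -0.0568  0.3022] yaw -89.29 tooldown [-0.001  0.001 -1.   ]
total [  2.2 -19.5 195.4] turn -67.1 | n 7 per row [0.3, -2.8, 27.9] -9.58
total [92.  0.  0.] turn 0.0 | n 2 per row [46.0, 0.0, 0.0] 0.0
```

Call:
{"api": "arm_command", "payload": {"motion": [[62,0,-3,28,-9.7,0,0],[62,0,0,0,-9.7,0,0],[62,0,0,0,-9.7,0,0],[62,0,0,0,-9.7,0,0],[62,0,0,0,-9.7,0,0]]}}

```text
clock: 13.1
position: [0.4379, -0.0853, 0.3014]
ee_rot: [0.553, 1.502, -0.554]
force: [0.8, -1.2, -0.5]
width: 0.495
```

Call:
{"api": "arm_command", "payload": {"motion": [[62,0,0,0,-9.7,0,0],[62,0,0,0,-9.7,0,0],[62,0,0,0,0,0,0]]}}

```text
clock: 13.48
position: [0.438, -0.0854, 0.3017]
ee_rot: [0.295, 1.553, -0.295]
force: [0.3, 0.7, 1.3]
width: 0.675
```

Run:
```python
from h import *
plan([(.4245,-.253,.30,-21.5),(.4245,-.253,.221,-21.5)])
```

```text
from [ 0.438  -0.0854  0.3017] yaw -21.52 tooldown [-0.002  0.001 -1.   ]
total [   1.7 -160.8   48.9] turn -0.0 | n 3 per row [0.6, -53.6, 16.3] -0.01
total [79.  0.  0.] turn 0.0 | n 2 per row [39.5, 0.0, 0.0] 0.0
```

Call:
{"api": "arm_command", "payload": {"motion": [[62,0.5,-53.5,16.3,0,0,0],[62,0.5,-53.5,16.3,0,0,0],[62,0.5,-53.5,16.3,0,0,0],[62,40,0,0,0,0,0],[62,39,0,0,0,0,0]], "newtons": 25}}

```text
clock: 14.1
position: [0.425, -0.2534, 0.2206]
ee_rot: [0.298, 1.551, -0.299]
force: [1.2, 0.3, -0.4]
width: 0.672
```

Call:
{"api": "arm_command", "payload": {"motion": [[62,0,0,0,0,0,0],[35,0,0,0,0,0,0],[35,0,0,0,0,0,0],[35,0,0,0,0,0,0],[35,-30,0,0,0,0,0]]}}

```text
clock: 14.72
position: [0.4251, -0.252, 0.252]
ee_rot: [0.294, 1.553, -0.293]
force: [1.2, 0.8, -0.7]
width: 0.5
```

Call:
{"api": "arm_command", "payload": {"motion": [[35,-55,0,0,0,0,0],[35,-54,0,0,0,0,0],[35,0,0,0,-7.2,0,0],[35,0,0,0,-7.2,0,0],[35,0,0,0,-7.1,0,0]]}}

```text
clock: 15.35
position: [0.4253, -0.2523, 0.3619]
ee_rot: [-0.004, 1.57, 0.005]
force: [0.4, -0.5, -1.8]
width: 0.502
```

Call:
{"api": "arm_command", "payload": {"motion": [[35,0,49,0,0,0,0],[35,0,49,0,0,0,0],[35,0,48,0,0,0,0],[35,0,48,0,0,0,0]]}}

```text
clock: 15.85
position: [0.4248, -0.057, 0.3618]
ee_rot: [-0.0, 1.57, 0.001]
force: [1.2, 0.1, -0.6]
width: 0.499
```

Call:
{"api": "arm_command", "payload": {"motion": [[35,0,0,54,0,0,0],[35,0,0,54,0,0,0],[35,0,0,54,0,0,0],[35,0,0,53,0,0,0],[35,0,0,53,0,0,0]]}}

```text
clock: 16.48
position: [0.6947, -0.0577, 0.3616]
ee_rot: [-0.001, 1.57, 0.002]
force: [1.1, -0.3, 0.0]
width: 0.497
```

Run:
```python
from h import *
plan([(.692,-.059,.245,0)])
```

```text
from [ 0.6947 -0.0577  0.3616] yaw 0.11 tooldown [ 0.  0. -1.]
total [116.6  -1.3  -2.7] turn 0.1 | n 2 per row [58.3, -0.7, -1.4] 0.05
```

Call:
{"api": "arm_command", "payload": {"motion": [[35,50,-1,-3,0,0,0],[35,45,0,0,0,0,0],[35,20,0,0,0,0,0],[35,0,0,0,0,0,0]]}}

```text
clock: 16.98
position: [0.6899, -0.0591, 0.246]
ee_rot: [-0.001, 1.572, 0.001]
force: [-0.6, -0.1, -0.9]
width: 0.5
```

Call:
{"api": "arm_command", "payload": {"motion": [[53,0,0,0,0,0,0],[53,0,0,0,0,0,0],[53,-40,0,0,0,0,0],[53,-60,0,0,0,0,0],[53,-15,0,-60,0,0,0]]}}

```text
clock: 17.6
position: [0.6338, -0.0594, 0.3666]
ee_rot: [-0.004, 1.559, 0.001]
force: [-0.1, -0.4, 0.3]
width: 0.576
```

Call:
{"api": "arm_command", "payload": {"motion": [[62,0,0,-60,0,0,0],[62,0,0,-60,0,0,0],[62,0,0,-60,0,0,0],[62,0,0,0,0,0,0]]}}

```text
clock: 18.1
position: [0.4458, -0.06, 0.3612]
ee_rot: [0.003, 1.573, 0.003]
force: [1.3, -0.1, 2.0]
width: 0.674
```

Run:
```python
import tins
from m import *
im=run()
rect("in bay",box(.56,.75,-.11,.035,.08,.1))
q=__import__("m").P[box(.575,.735,-.25,-.11,.08,.11)];print("deck fit",np.polyfit(q[:,0],q[:,2],1))
plan([(.4456,-.3755,.30,-21.4),(.4456,-.3755,.221,-21.4)])
```

```text
tin 242 [0.4324 0.2429] [0.0466 0.0455] 74.58 z [0.0662 0.0716 0.0764]
   radial 29.3 yaw -15.4
tin 249 [ 0.4455 -0.3749] [0.046  0.0462] 70.37 z [0.0656 0.0713 0.0757]
   radial -40.1 yaw -19.6
tin 234 [0.4398 0.3584] [0.0477 0.0423] 89.76 z [0.0658 0.0716 0.0769]
   radial 39.2 yaw -0.2
tin 0
[([0.445, -0.381, 0.002], 0.82), ([0.694, -0.063, 0.023], 0.69), ([0.439, 0.354, -0.003], 0.57), ([0.332, 0.373, -0.002], 0.47)]
in bay 662 [ 0.659  -0.0385] [0.1801 0.1432] 0.15 z [0.085  0.0947 0.0995]
deck fit [0.00192417 0.09540533]
from [ 0.4513 -0.0594  0.3622] yaw 0.1 tooldown [ 0.003  0.    -1.   ]
total [  62.2 -316.1   -6.3] turn 21.5 | n 6 per row [10.4, -52.7, -1.1] 3.58
total [79.  0.  0.] turn 0.0 | n 2 per row [39.5, 0.0, 0.0] 0.0
```

Call:
{"api": "arm_command", "payload": {"motion": [[62,0,-53,-1,0,0,0],[62,0,-53,-1,0,0,0],[62,0,-53,-1,0,0,0],[62,0,-53,-1,0,0,0],[62,0,-53,-1,0,0,0]]}}

```text
clock: 18.88
position: [0.447, -0.327, 0.3613]
ee_rot: [-0.003, 1.57, 0.001]
force: [0.4, 0.1, -0.3]
width: 0.679
```

Call:
{"api": "arm_command", "payload": {"motion": [[62,0,-50,0,0,0,0],[62,30,0,0,10.3,0,0],[62,30,0,0,10.2,0,0],[62,0,0,0,0,0,0]]}}

```text
clock: 19.38
position: [0.4463, -0.3745, 0.2991]
ee_rot: [0.279, 1.557, -0.278]
force: [-0.4, 0.5, 1.0]
width: 0.677
```

Run:
```python
from h import *
plan([(.4455,-.375,.221,-20.5)])
```

```text
from [ 0.4463 -0.3745  0.2991] yaw -20.33 tooldown [-0.004  0.001 -1.   ]
total [78.1 -0.7 -0.6] turn 0.2 | n 2 per row [39.1, -0.4, -0.3] 0.09
```

Call:
{"api": "arm_command", "payload": {"motion": [[62,39,0,0,0,0,0],[62,39,0,0,0,0,0],[62,0,0,0,0,0,0],[35,0,0,0,0,0,0],[35,0,0,0,0,0,0]]}}

```text
clock: 20.0
position: [0.4463, -0.3752, 0.2251]
ee_rot: [0.278, 1.55, -0.28]
force: [-0.1, -0.2, -1.1]
width: 0.506
```

Call:
{"api": "arm_command", "payload": {"motion": [[35,0,0,0,0,0,0],[35,-45,0,0,0,0,0],[35,-50,0,0,0,0,0],[35,-44,0,0,-10.2,0,0],[35,0,0,0,-10.2,0,0]]}}

```text
clock: 20.62
position: [0.446, -0.3756, 0.3666]
ee_rot: [-0.008, 1.565, 0.001]
force: [-0.2, -0.5, -2.1]
width: 0.5
```

Call:
{"api": "arm_command", "payload": {"motion": [[35,0,53,0,0,0,0],[35,0,53,0,0,0,0],[35,0,53,0,0,0,0],[35,0,53,0,0,0,0],[35,0,53,0,0,0,0]]}}

```text
clock: 21.25
position: [0.4454, -0.108, 0.363]
ee_rot: [0.001, 1.569, 0.0]
force: [0.5, 0.6, -0.8]
width: 0.5
```

Call:
{"api": "arm_command", "payload": {"motion": [[35,0,51,0,0,0,0],[35,0,0,59,0,0,0],[35,0,0,59,0,0,0],[35,0,0,57,0,0,0],[35,0,0,0,0,0,0]]}}

```text
clock: 21.88
position: [0.6238, -0.0578, 0.3619]
ee_rot: [-0.003, 1.569, 0.0]
force: [-1.3, -0.2, -0.5]
width: 0.499
```

Run:
```python
from h import *
s=arm.observe();print(s["width"])
plan([(.621,-.059,.245,0)])
```

```text
0.49863411550068715
from [ 0.6238 -0.0578  0.3619] yaw 0.12 tooldown [ 0.001 -0.002 -1.   ]
total [116.9  -1.2  -2.8] turn 0.1 | n 2 per row [58.5, -0.6, -1.4] 0.06
```

Call:
{"api": "arm_command", "payload": {"motion": [[35,50,-1,-3,0,0,0],[35,45,0,0,0,0,0],[35,21,0,0,0,0,0],[35,0,0,0,0,0,0]]}}

```text
clock: 22.38
position: [0.6172, -0.0598, 0.2464]
ee_rot: [0.0, 1.571, -0.001]
force: [0.2, -1.1, -1.2]
width: 0.499
```

Call:
{"api": "arm_command", "payload": {"motion": [[51,0,0,0,0,0,0],[51,0,0,0,0,0,0],[51,-30,0,0,0,0,0],[51,-60,0,0,0,0,0],[51,-25,0,-5,0,0,0]]}}

```text
clock: 23.0
position: [0.6128, -0.0603, 0.3654]
ee_rot: [0.0, 1.566, -0.001]
force: [-0.3, -0.8, 0.0]
width: 0.552
```

Call:
{"api": "arm_command", "payload": {"motion": [[62,0,0,-60,0,0,0],[62,0,0,-60,0,0,0],[62,0,0,-60,0,0,0],[62,0,0,0,0,0,0]]}}

```text
clock: 23.5
position: [0.4276, -0.06, 0.3609]
ee_rot: [0.005, 1.574, 0.003]
force: [0.8, 0.3, -0.2]
width: 0.679
```

Run:
```python
import tins
from m import *
import m
im=run()
rect("bay tinB",box(.59,.65,-.087,.0,.08,.1));rect("bay tinA",box(.665,.72,-.087,.0,.08,.1))
plan([(.4324,.2428,.36,0)])
save("side","s3.png",(180,120,430,300),3)
```

```text
tin 241 [0.4326 0.2433] [0.047  0.0456] 73.9 z [0.0655 0.0715 0.0768]
   radial 29.4 yaw 73.9
tin 0
tin 235 [0.4399 0.3573] [0.0422 0.0474] 0.03 z [0.066  0.0719 0.0771]
   radial 39.1 yaw 0.0
tin 0
[([0.696, -0.062, 0.022], 0.84), ([0.429, 0.241, -0.003], 0.73), ([0.439, 0.355, -0.001], 0.67)]
bay tinB 239 [ 0.6155 -0.0604] [0.0451 0.0448] 0.41 z [0.0872 0.0932 0.0984]
bay tinA 226 [ 0.6888 -0.0591] [0.0419 0.0446] 89.47 z [0.0874 0.0933 0.0981]
from [ 0.4334 -0.0594  0.3621] yaw 0.01 tooldown [ 0.002  0.001 -1.   ]
total [  2.1 302.2  -0.9] turn 0.0 | n 6 per row [0.4, 50.4, -0.2] 0.0
```

View pics/s3.png

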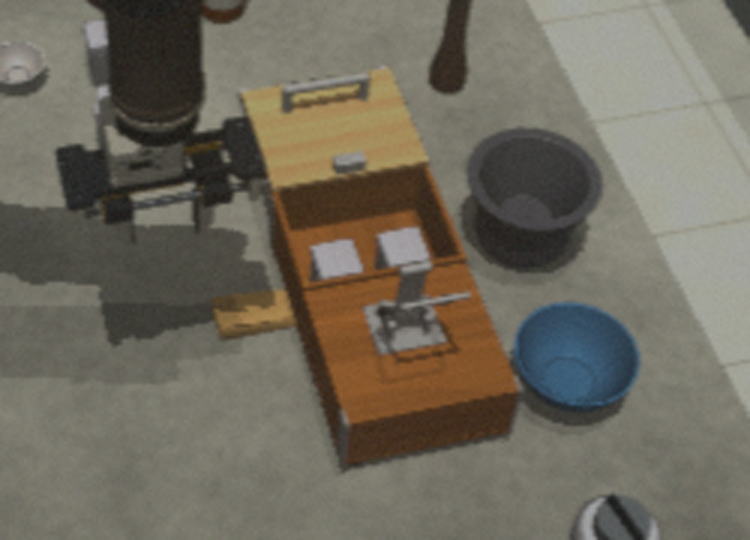

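Call:
{"api": "arm_command", "payload": {"motion": [[62,0,52,0,0,0,0],[62,0,50,0,0,0,0],[62,0,50,0,0,0,0],[62,0,50,0,0,0,0],[62,0,50,0,0,0,0]]}}

```text
clock: 24.32
position: [0.4338, 0.1947, 0.3614]
ee_rot: [-0.0, 1.57, -0.001]
force: [1.4, -0.2, -1.0]
width: 0.677
```

Call:
{"api": "arm_command", "payload": {"motion": [[62,0,50,0,0,0,0],[62,30,0,0,8,0,0],[62,30,0,0,7.6,0,0],[62,0,0,0,0,0,0]]}}

```text
clock: 24.82
position: [0.433, 0.2428, 0.2995]
ee_rot: [0.21, 1.562, -0.217]
force: [0.1, -0.0, 0.9]
width: 0.675
```

Run:
```python
from h import *
plan([(.4325,.243,.221,-15.5)])
```

```text
from [0.433  0.2428 0.2995] yaw -15.57 tooldown [-0.002 -0.004 -1.   ]
total [78.5  0.1 -0.5] turn -0.1 | n 2 per row [39.3, 0.0, -0.3] -0.03
```

Call:
{"api": "arm_command", "payload": {"motion": [[62,39,0,0,0,0,0],[62,39,0,0,0,0,0],[62,0,0,0,0,0,0],[35,0,0,0,0,0,0],[35,0,0,0,0,0,0]]}}

```text
clock: 25.45
position: [0.4337, 0.2429, 0.2249]
ee_rot: [0.215, 1.558, -0.212]
force: [-1.1, 0.9, 0.2]
width: 0.51
```

Call:
{"api": "arm_command", "payload": {"motion": [[35,0,0,0,0,0,0],[35,-45,0,0,0,0,0],[35,-50,0,0,0,0,0],[35,-44,0,0,-7.8,0,0],[35,0,0,0,-7.8,0,0]]}}

```text
clock: 26.08
position: [0.4338, 0.2427, 0.3662]
ee_rot: [0.0, 1.566, 0.007]
force: [-1.1, -0.1, -2.7]
width: 0.498
```

Call:
{"api": "arm_command", "payload": {"motion": [[35,0,-50,0,0,0,0],[35,0,-49,0,0,0,0],[35,0,-49,0,0,0,0],[35,0,-49,0,0,0,0],[35,0,-49,0,0,0,0]]}}

```text
clock: 26.7
position: [0.4324, -0.0052, 0.363]
ee_rot: [0.001, 1.57, 0.001]
force: [0.3, 0.5, -0.7]
width: 0.498
```

Call:
{"api": "arm_command", "payload": {"motion": [[35,0,0,55,0,0,0],[35,0,0,55,0,0,0],[35,0,0,55,0,0,0],[35,0,0,55,0,0,0],[35,0,0,36,0,0,0]]}}

```text
clock: 27.32
position: [0.6907, -0.0032, 0.3625]
ee_rot: [-0.001, 1.57, 0.0]
force: [-0.5, -0.8, -0.4]
width: 0.5
```

Run:
```python
from h import *
s=arm.observe();print(s["width"])
plan([(.690,-.003,.245,0)])
```

```text
0.4995379474366744
from [ 0.6907 -0.0032  0.3625] yaw 0.04 tooldown [ 0.001 -0.    -1.   ]
total [117.5   0.3  -0.7] turn 0.0 | n 2 per row [58.8, 0.1, -0.3] 0.02
```

Place the third tin, then return for the fourth at (.440, .3575), yaw 0.

Call:
{"api": "arm_command", "payload": {"motion": [[35,50,0,0,0,0,0],[35,45,0,0,0,0,0],[35,21,0,0,0,0,0],[35,0,0,0,0,0,0]]}}

```text
clock: 27.82
position: [0.6885, -0.0035, 0.2461]
ee_rot: [0.0, 1.572, -0.0]
force: [0.6, 0.4, -1.0]
width: 0.5
```

Call:
{"api": "arm_command", "payload": {"motion": [[53,0,0,0,0,0,0],[53,0,0,0,0,0,0],[53,-30,0,0,0,0,0],[53,-60,0,0,0,0,0],[53,-25,0,-15,0,0,0]]}}

```text
clock: 28.45
position: [0.6749, -0.0041, 0.3656]
ee_rot: [-0.0, 1.565, -0.001]
force: [0.2, -0.7, 0.5]
width: 0.575
```

Call:
{"api": "arm_command", "payload": {"motion": [[62,0,0,-60,0,0,0],[62,0,0,-60,0,0,0],[62,0,0,-60,0,0,0],[62,0,0,-60,0,0,0],[62,0,0,0,0,0,0]]}}

```text
clock: 29.08
position: [0.4295, -0.004, 0.361]
ee_rot: [0.004, 1.574, 0.003]
force: [1.3, -0.1, -0.1]
width: 0.677
```

Run:
```python
import tins
from m import *
im=run()
rect("A",box(.665,.72,-.087,-.033,.08,.1));rect("B",box(.59,.65,-.087,-.033,.08,.1));rect("C",box(.66,.72,-.031,.04,.08,.1))
plan([(.4399,.3575,.36,0)])
```

```text
tin 0
tin 0
tin 237 [0.4399 0.3574] [0.0423 0.0469] 0.55 z [0.0667 0.0717 0.0766]
   radial 39.1 yaw 0.5
tin 0
[([0.436, 0.356, -0.005], 0.86), ([0.685, -0.003, 0.025], 0.8), ([0.692, -0.063, 0.021], 0.79), ([0.616, -0.074, 0.026], 0.64)]
A 226 [ 0.6891 -0.0592] [0.042  0.0443] 89.89 z [0.0882 0.0935 0.0976]
B 217 [ 0.6155 -0.0651] [0.0413 0.0462] 89.91 z [0.086  0.094  0.0988]
C 247 [ 0.6887 -0.0041] [0.0468 0.0448] 0.05 z [0.0869 0.0931 0.0979]
from [ 0.4349 -0.0033  0.3622] yaw 0.0 tooldown [ 0.003  0.001 -1.   ]
total [  2.2 360.8   5.1] turn 0.0 | n 7 per row [0.3, 51.5, 0.7] 0.0
```

Call:
{"api": "arm_command", "payload": {"motion": [[62,0,52,1,0,0,0],[62,0,52,1,0,0,0],[62,0,52,1,0,0,0],[62,0,51,1,0,0,0],[62,0,51,1,0,0,0]]}}

```text
clock: 29.85
position: [0.4403, 0.257, 0.3614]
ee_rot: [0.0, 1.569, -0.0]
force: [0.7, -1.3, 1.0]
width: 0.68
```

Call:
{"api": "arm_command", "payload": {"motion": [[62,0,51,0,0,0,0],[62,0,52,0,0,0,0],[62,30,0,0,0,0,0],[62,32,0,0,0,0,0],[62,0,0,0,0,0,0]]}}

```text
clock: 30.48
position: [0.4393, 0.3578, 0.2971]
ee_rot: [-0.002, 1.573, -0.003]
force: [-0.4, 0.1, 0.6]
width: 0.67
```

Run:
```python
from h import *
plan([(.4399,.3575,.221,0)])
```

```text
from [0.4393 0.3578 0.2971] yaw -0.02 tooldown [-0.002 -0.004 -1.   ]
total [76.1 -0.3  0.6] turn -0.0 | n 2 per row [38.1, -0.1, 0.3] -0.01
```

Call:
{"api": "arm_command", "payload": {"motion": [[62,38,0,0,0,0,0],[62,38,0,0,0,0,0],[62,0,0,0,0,0,0],[35,0,0,0,0,0,0],[35,0,0,0,0,0,0]]}}

```text
clock: 31.1
position: [0.4398, 0.358, 0.2251]
ee_rot: [0.002, 1.569, 0.001]
force: [-0.5, 0.3, 0.3]
width: 0.511
```

Call:
{"api": "arm_command", "payload": {"motion": [[35,0,0,0,0,0,0],[35,-45,0,0,0,0,0],[35,-50,0,0,0,0,0],[35,-44,0,0,0,0,0],[35,0,-50,0,0,0,0]]}}

```text
clock: 31.72
position: [0.4395, 0.3106, 0.366]
ee_rot: [0.0, 1.565, 0.009]
force: [1.3, -1.1, -1.5]
width: 0.5
```

Call:
{"api": "arm_command", "payload": {"motion": [[35,0,-52,0,0,0,0],[35,0,-52,0,0,0,0],[35,0,-52,0,0,0,0],[35,0,-52,0,0,0,0],[35,0,-52,0,0,0,0]]}}

```text
clock: 32.35
position: [0.4385, 0.0457, 0.3629]
ee_rot: [0.001, 1.57, 0.001]
force: [0.1, 0.3, -1.3]
width: 0.502
```

Call:
{"api": "arm_command", "payload": {"motion": [[35,0,-51,0,0,0,0],[35,0,0,59,0,0,0],[35,0,0,59,0,0,0],[35,0,0,59,0,0,0],[35,0,0,0,0,0,0]]}}

```text
clock: 32.98
position: [0.6189, -0.0032, 0.3618]
ee_rot: [-0.002, 1.569, -0.001]
force: [-1.3, -0.5, -2.7]
width: 0.498
```

Run:
```python
from h import *
s=arm.observe();print(s["width"])
plan([(.618,-.002,.245,0)])
```

```text
0.4979229034697048
from [ 0.6189 -0.0032  0.3618] yaw 0.04 tooldown [ 0.001 -0.002 -1.   ]
total [116.8   1.2  -0.9] turn 0.0 | n 2 per row [58.4, 0.6, -0.5] 0.02
```

Call:
{"api": "arm_command", "payload": {"motion": [[35,50,1,2,0,0,0],[35,45,0,0,0,0,0],[35,21,0,0,0,0,0],[35,0,0,0,0,0,0]]}}

```text
clock: 33.48
position: [0.6174, -0.0025, 0.2462]
ee_rot: [0.0, 1.571, -0.0]
force: [0.1, 0.4, -1.4]
width: 0.503
```

Call:
{"api": "arm_command", "payload": {"motion": [[51,0,0,0,0,0,0],[51,0,0,0,0,0,0],[51,-30,0,0,0,0,0],[51,-60,0,0,0,0,0],[51,-25,0,0,0,0,0]]}}

```text
clock: 34.1
position: [0.6178, -0.0033, 0.3655]
ee_rot: [0.001, 1.566, -0.0]
force: [0.3, -0.5, -0.6]
width: 0.557
```

Call:
{"api": "arm_command", "payload": {"motion": [[20,0,0,-60,0,0,0],[0,0,0,-60,0,0,0],[0,0,0,-30,0,0,0],[0,0,0,0,0,0,0]]}}

```text
clock: 34.6
position: [0.4654, -0.0027, 0.3618]
ee_rot: [0.003, 1.572, 0.002]
force: [1.0, 0.5, -0.1]
width: 0.171
```

Run:
```python
from m import *
import m
im=save("top","t2.png",(190,90,350,230),5)
im=run()
rect("A",box(.665,.72,-.092,-.033,.08,.099));rect("B",box(.59,.65,-.092,-.033,.08,.099));rect("C",box(.66,.72,-.031,.04,.08,.099));rect("D",box(.59,.65,-.031,.04,.08,.099))
rect("handle",box(.6,.72,.1,.2,.13,.16))
q=m.P[box(.575,.735,-.25,-.11,.08,.11)];print("deck fit",np.polyfit(q[:,0],q[:,2],1))
plan([(.656,.19,.36,0),(.656,.19,.315,0)])
for n in ["lid_handle","keeper","bail_mid","lever_tip","tin1"]: print(n,[(np.round(d["point"],3).tolist(),round(d["p"],2)) for d in pinpoint("side",n)[:4]])
```

```text
A 234 [ 0.6906 -0.065 ] [0.0535 0.0493] 89.96 z [0.0875 0.0935 0.0977]
B 237 [ 0.6155 -0.0691] [0.0443 0.0458] 89.89 z [0.0882 0.0938 0.0978]
C 242 [0.6884 0.0047] [0.0464 0.0627] 0.3 z [0.0871 0.0932 0.0972]
D 213 [ 0.6166 -0.0026] [0.0431 0.0416] 0.04 z [0.0887 0.0934 0.0974]
handle 140 [0.6593 0.1452] [0.0108 0.1029] 89.51 z [0.1406 0.146  0.152 ]
deck fit [0.00014655 0.09654247]
from [ 0.468  -0.0024  0.3621] yaw 0.01 tooldown [ 0.002  0.001 -1.   ]
total [  2.1 192.3 188.1] turn 0.0 | n 5 per row [0.4, 38.5, 37.6] 0.0
total [45.  0.  0.] turn 0 | n 1 per row [45.0, 0.0, 0.0] 0.0
lid_handle [([0.666, 0.141, 0.141], 0.85)]
keeper [([0.663, 0.048, 0.11], 0.85)]
bail_mid [([0.658, -0.223, 0.22], 0.43), ([0.664, 0.14, 0.14], 0.3)]
lever_tip [([0.656, -0.167, 0.197], 0.55)]
tin1 [([0.693, -0.061, 0.022], 0.77), ([0.618, -0.059, 0.02], 0.5), ([0.436, 0.356, 0.001], 0.42), ([0.431, 0.24, -0.004], 0.37)]
```

View pics/t2.png

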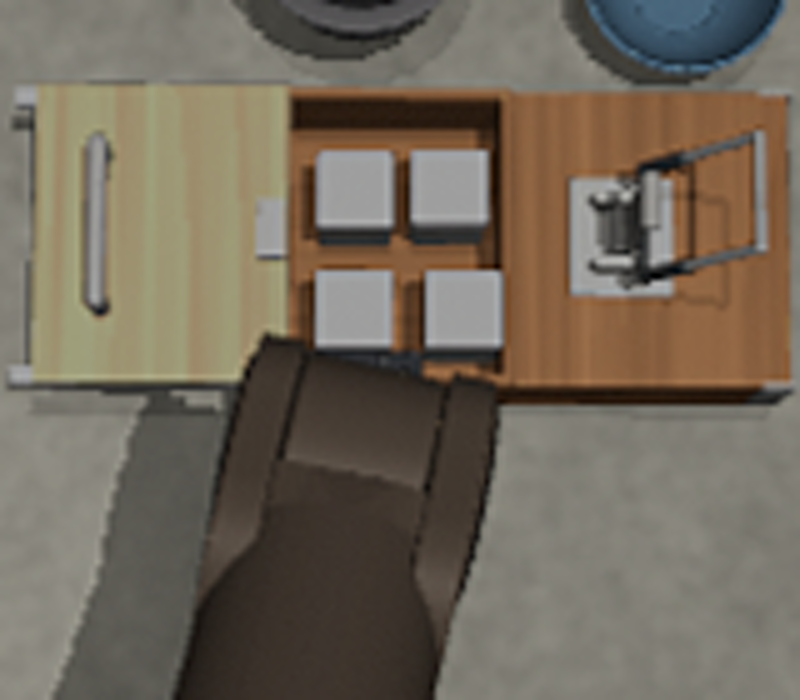

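All four tins stand in the bay, at crop pixels (355,190), (450,190), (355,305) and (460,305). Next I slide the lid shut with closed fingers against the handle.

Call:
{"api": "arm_command", "payload": {"motion": [[0,0,38,38,0,0,0],[0,0,38,38,0,0,0],[0,0,38,38,0,0,0],[0,0,38,38,0,0,0],[0,0,40,38,0,0,0]]}}

```text
clock: 35.58
position: [0.6594, 0.1906, 0.3605]
ee_rot: [-0.0, 1.571, -0.001]
force: [0.3, 0.2, 0.6]
width: 0.007
```

Call:
{"api": "arm_command", "payload": {"motion": [[0,30,0,1,0,0,0],[0,22,0,0,0,0,0],[0,0,-15,0,0,0,0],[0,0,-12,0,0,0,0],[0,0,-15,0,0,0,0]]}}

```text
clock: 36.2
position: [0.6591, 0.1464, 0.3103]
ee_rot: [0.001, 1.569, 0.0]
force: [1.3, 1.9, -1.7]
width: 0.007
```

Call:
{"api": "arm_command", "payload": {"motion": [[0,0,-20,0,0,0,0],[0,0,-20,0,0,0,0],[0,0,-20,0,0,0,0],[0,0,-20,0,0,0,0],[0,0,-20,0,0,0,0]]}}

```text
clock: 36.83
position: [0.6587, 0.046, 0.3093]
ee_rot: [0.0, 1.571, -0.0]
force: [0.8, 2.6, 1.1]
width: 0.005
```

Run:
```python
from m import *
st();im=run()
rect("handle",box(.6,.72,-.1,.2,.135,.16))
rect("lidL",box(.57,.74,-.15,.25,.102,.115))
```

```text
36.83 [0.6587 0.046  0.3093] [ 0.     1.571 -0.   ] F [0.8 2.6 1.1] w 0.005
[[ 0.     0.001  1.   ]
 [ 0.     1.    -0.001]
 [-1.     0.     0.   ]]
handle 0
lidL 1815 [0.6544 0.0199] [0.17   0.3396] 0.41 z [0.1033 0.1092 0.1138]
```

Call:
{"api": "arm_command", "payload": {"motion": [[0,0,-15,0,0,0,0],[0,0,-10,0,0,0,0],[0,0,-6,0,0,0,0]]}}

```text
clock: 37.25
position: [0.6589, 0.022, 0.309]
ee_rot: [0.004, 1.572, 0.011]
force: [-3.5, 28.3, 8.5]
width: 0.005
```

Call:
{"api": "arm_command", "payload": {"motion": [[0,0,-4,0,0,0,0],[0,0,-2,0,0,0,0]]}}

```text
clock: 37.5
position: [0.659, 0.0208, 0.3091]
ee_rot: [0.005, 1.573, 0.02]
force: [-4.0, 34.6, 10.4]
width: 0.005
```

Call:
{"api": "arm_command", "payload": {"motion": [[0,0,-2,0,0,0,0],[0,0,-1,0,0,0,0]]}}

```text
clock: 37.75
position: [0.659, 0.0202, 0.3091]
ee_rot: [0.005, 1.573, 0.024]
force: [-6.6, 40.1, 11.8]
width: 0.004
```

Call:
{"api": "arm_command", "payload": {"motion": [[0,0,20,0,0,0,0],[0,0,20,0,0,0,0],[0,-50,0,0,0,0,0],[0,-20,40,-60,0,0,0],[0,0,60,-60,0,0,0]]}}

```text
clock: 38.38
position: [0.5641, 0.1238, 0.3772]
ee_rot: [0.003, 1.568, -0.004]
force: [0.6, 2.8, -0.4]
width: 0.005
```

Call:
{"api": "arm_command", "payload": {"motion": [[0,0,60,0,0,0,0],[0,0,40,0,0,0,0],[0,0,0,0,0,0,0]]}}

```text
clock: 38.75
position: [0.5638, 0.2292, 0.3752]
ee_rot: [-0.005, 1.571, 0.004]
force: [-0.2, -1.6, 0.3]
width: 0.006
```

Run:
```python
from m import *
import m
st();save("top","t3.png",(190,90,350,230),5);im=run()
rect("handle",box(.6,.72,-.1,.2,.135,.16))
rect("lid",box(.57,.74,-.088,.25,.102,.115))
rect("keeper",box(.62,.7,-.13,-.06,.117,.13))
q=m.P[box(.575,.735,-.25,-.11,.08,.102)];print("deck fit",np.polyfit(q[:,0],q[:,2],1))
for c in ["top","side"]:
 for n in ["lid_handle","keeper","bail_mid","lever_tip","latch_pivot"]: print(c,n,[(np.round(d["point"],3).tolist(),round(d["p"],2)) for d in pinpoint(c,n)[:2]])
```

```text
38.75 [0.5638 0.2292 0.3752] [-0.005  1.571  0.004] F [-0.2 -1.6  0.3] w 0.006
[[-0.001 -0.005  1.   ]
 [-0.     1.     0.005]
 [-1.    -0.    -0.001]]
handle 151 [0.6576 0.009 ] [0.099  0.0116] 0.08 z [0.1397 0.1462 0.151 ]
lid 2429 [0.655 0.053] [0.282  0.1699] 89.99 z [0.1043 0.1092 0.1137]
keeper 58 [ 0.6575 -0.0913] [0.0151 0.0326] 89.58 z [0.1187 0.1244 0.1293]
deck fit [0.00208044 0.09490957]
top lid_handle [([0.662, 0.006, 0.144], 0.64)]
top keeper []
top bail_mid [([0.659, -0.224, 0.217], 0.47)]
top lever_tip [([0.658, -0.168, 0.195], 0.86), ([0.569, -0.053, 0.001], 0.37)]
top latch_pivot [([0.658, -0.159, 0.108], 0.82)]
side lid_handle [([0.666, 0.141, 0.141], 0.85)]
side keeper [([0.663, 0.048, 0.11], 0.85)]
side bail_mid [([0.658, -0.223, 0.22], 0.43), ([0.664, 0.14, 0.14], 0.3)]
side lever_tip [([0.656, -0.167, 0.197], 0.55)]
side latch_pivot [([0.655, -0.163, 0.11], 0.65), ([0.568, -0.054, 0.002], 0.5)]
```

View pics/t3.png

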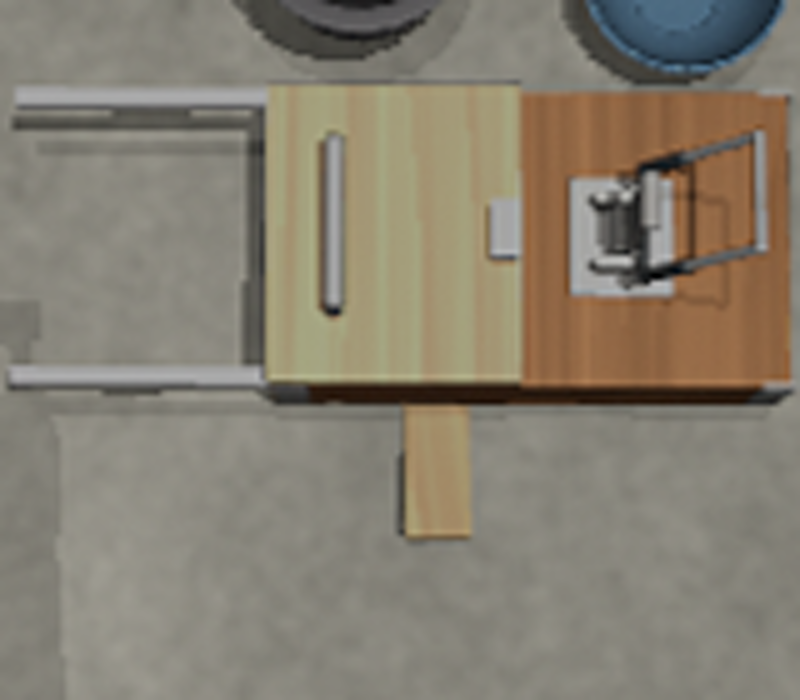

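The lid is shut: the keeper seat is about 75 mm from the pivot, and the lid edge is flush with the chest end. Next I swing the bail over.

Call:
{"api": "arm_command", "payload": {"motion": [[0,-60,0,0,0,0,0],[0,-25,-40,15,0,0,0],[0,0,-55,20,0,0,0],[0,0,-55,20,0,0,0],[0,0,-55,20,0,0,0]]}}

```text
clock: 39.98
position: [0.6399, 0.0184, 0.4611]
ee_rot: [0.0, 1.57, 0.001]
force: [1.1, 0.5, 0.2]
width: 0.007
```

Call:
{"api": "arm_command", "payload": {"motion": [[0,0,-55,20,0,0,0],[0,0,-55,0,0,0,0],[0,0,-55,0,0,0,0],[0,0,-60,0,0,0,0],[0,0,-60,0,0,0,0]]}}

```text
clock: 40.6
position: [0.6593, -0.2667, 0.4609]
ee_rot: [0.0, 1.571, 0.0]
force: [1.8, -0.5, -0.2]
width: 0.006
```

Call:
{"api": "arm_command", "payload": {"motion": [[0,0,0,0,0,0,0],[0,0,0,0,0,0,0]]}}

```text
clock: 40.85
position: [0.6594, -0.2651, 0.4607]
ee_rot: [0.001, 1.571, -0.0]
force: [1.2, 0.8, 0.6]
width: 0.004
```

Run:
```python
from h import *
plan([(.658,-.27,.46,0),(.658,-.27,.392,0)])
```

```text
from [ 0.6594 -0.2651  0.4607] yaw -0.05 tooldown [-0.     0.001 -1.   ]
total [ 0.7 -4.9 -1.4] turn -0.1 | n 1 per row [0.7, -4.9, -1.4] -0.05
total [68.  0.  0.] turn 0 | n 2 per row [34.0, 0.0, 0.0] 0.0
```

Call:
{"api": "arm_command", "payload": {"motion": [[0,30,-5,-1,0,0,0],[0,39,0,0,0,0,0],[0,0,15,0,0,0,0],[0,0,15,0,0,0,0],[0,-2,10,0,0,0,0]]}}

```text
clock: 41.48
position: [0.6592, -0.2279, 0.3959]
ee_rot: [-0.002, 1.568, 0.002]
force: [0.2, -0.9, 1.3]
width: 0.005
```

Call:
{"api": "arm_command", "payload": {"motion": [[0,-2,10,0,0,0,0],[0,-3,10,0,0,0,0],[0,-2,10,0,0,0,0],[0,0,10,0,0,0,0],[0,0,10,0,0,0,0]]}}

```text
clock: 42.1
position: [0.6583, -0.1793, 0.4008]
ee_rot: [0.0, 1.571, -0.0]
force: [0.5, -0.4, 0.1]
width: 0.009
```

Run:
```python
from h import *
st();save("side","s4.png",(280,160,360,270),5)
```

```text
42.1 [ 0.6583 -0.1793  0.4008] [ 0.     1.571 -0.   ] F [ 0.5 -0.4  0.1] w 0.009
[[-0.  0.  1.]
 [ 0.  1. -0.]
 [-1.  0. -0.]]
```

View pics/s4.png

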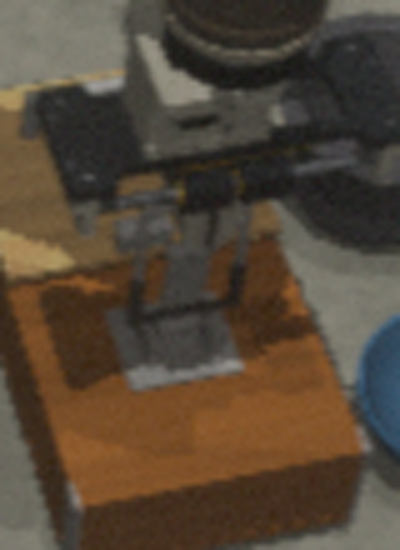

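The side crop shows the bail's legs now about upright at (140–240, 220–300), with the fingers behind the bar and the lever still up. I'll keep pushing.

Call:
{"api": "arm_command", "payload": {"motion": [[0,0,10,0,0,0,0],[0,0,10,0,0,0,0],[0,0,10,0,0,0,0],[0,0,10,0,0,0,0],[0,0,5,0,0,0,0]]}}

```text
clock: 42.78
position: [0.6585, -0.1339, 0.4009]
ee_rot: [-0.0, 1.571, 0.001]
force: [-0.0, 0.9, -0.6]
width: 0.006
```

Call:
{"api": "arm_command", "payload": {"motion": [[0,-40,0,0,0,0,0],[0,-40,0,0,0,0,0],[0,0,0,-50,0,0,0],[0,0,0,-60,0,0,0],[0,0,0,-60,0,0,0]]}}

```text
clock: 43.4
position: [0.4867, -0.1351, 0.4807]
ee_rot: [0.0, 1.571, -0.001]
force: [-0.4, -0.4, 1.8]
width: 0.008
```

Call:
{"api": "arm_command", "payload": {"motion": [[0,0,0,0,0,0,0],[0,0,0,0,0,0,0],[0,0,0,0,0,0,0],[0,0,0,0,0,0,0],[0,0,0,0,0,0,0]]}}

```text
clock: 44.02
position: [0.4889, -0.1349, 0.4807]
ee_rot: [-0.0, 1.571, -0.001]
force: [0.0, -0.3, 0.7]
width: 0.005
```

Run:
```python
from m import *
st();save("top","t4.png",(260,100,350,200),6)
im=run()
rect("lever",box(.62,.7,-.28,-.13,.18,.21))
for n in ["bail_mid","lever_tip","keeper","latch_pivot"]: print(n,[(np.round(d["point"],3).tolist(),round(d["p"],2)) for d in pinpoint("top",n)[:2]])
get_image("side")
for n in ["bail_mid","lever_tip","keeper","latch_pivot"]: print(n,[(np.round(d["point"],3).tolist(),round(d["p"],2)) for d in pinpoint("side",n)[:2]])
```

```text
44.02 [ 0.4889 -0.1349  0.4807] [-0.000e+00  1.571e+00 -1.000e-03] F [ 0.  -0.3  0.7] w 0.005
[[-0.     0.001  1.   ]
 [-0.001  1.    -0.001]
 [-1.    -0.001 -0.   ]]
lever 30 [ 0.6618 -0.1661] [0.009  0.0233] 89.08 z [0.1962 0.2022 0.2082]
bail_mid [([0.66, -0.078, 0.111], 0.6)]
lever_tip [([0.658, -0.167, 0.196], 0.49)]
keeper [([0.658, -0.087, 0.112], 0.77)]
latch_pivot [([0.657, -0.163, 0.113], 0.79), ([0.339, -0.361, 0.0], 0.36)]
bail_mid [([0.659, -0.073, 0.109], 0.42)]
lever_tip [([0.657, -0.168, 0.196], 0.69)]
keeper [([0.663, -0.085, 0.111], 0.76), ([0.661, -0.074, 0.108], 0.21)]
latch_pivot [([0.658, -0.165, 0.11], 0.91)]
```

View pics/t4.png

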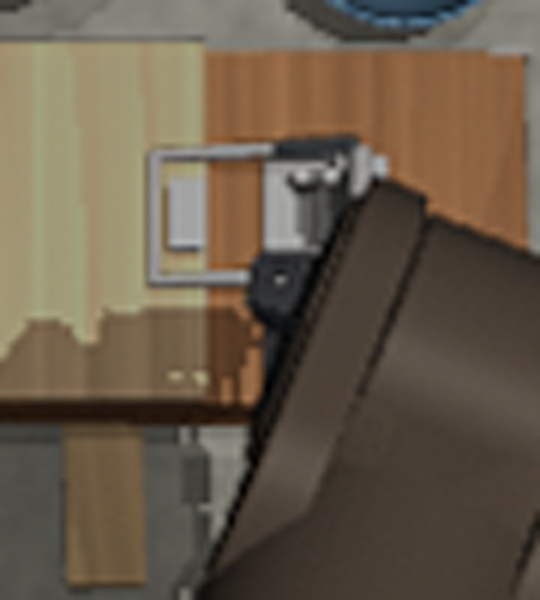

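The top view shows the bail's bar at (153,215), beyond the keeper post at (187,213), with its legs straddling the post and the lever still upright. Now I press the lever over.

Call:
{"api": "arm_command", "payload": {"motion": [[0,0,0,57,0,0,0],[0,0,0,57,0,0,0],[0,0,3,56,0,0,0],[0,55,0,0,0,0,0],[0,55,0,0,0,0,0]]}}

```text
clock: 45.2
position: [0.6593, -0.132, 0.3694]
ee_rot: [-0.001, 1.57, -0.001]
force: [-0.4, -0.5, 0.1]
width: 0.002
```

Call:
{"api": "arm_command", "payload": {"motion": [[0,2,0,0,0,0,0],[0,0,-12,0,0,0,0],[0,2,-15,0,0,0,0],[0,5,-15,0,0,0,0],[0,4,-8,0,0,0,0]]}}

```text
clock: 45.82
position: [0.6581, -0.184, 0.3586]
ee_rot: [0.001, 1.57, -0.002]
force: [-0.4, -0.4, 1.0]
width: 0.008
```

Call:
{"api": "arm_command", "payload": {"motion": [[0,6,-9,0,0,0,0],[0,6,-9,0,0,0,0],[0,7,-6,0,0,0,0]]}}

```text
clock: 46.2
position: [0.6584, -0.2065, 0.3385]
ee_rot: [0.0, 1.571, -0.0]
force: [-1.5, 0.1, 2.5]
width: 0.003
```

Run:
```python
from h import *
st();save("side","s5.png",(280,160,360,270),5)
```

```text
46.2 [ 0.6584 -0.2065  0.3385] [ 0.     1.571 -0.   ] F [-1.5  0.1  2.5] w 0.003
[[ 0.  0.  1.]
 [-0.  1. -0.]
 [-1. -0.  0.]]
```

View pics/s5.png

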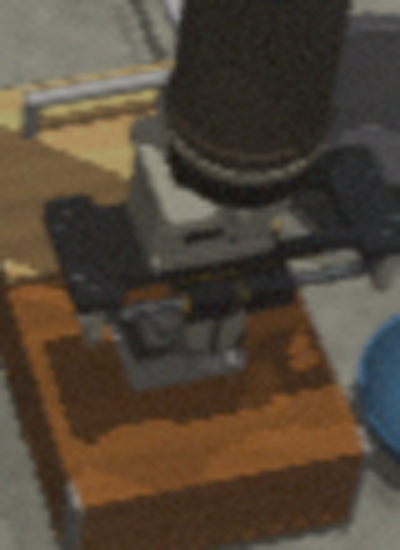

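The fingers hide the lever in this view, and 2.5 N of contact is showing, which is as expected. I'll carry on along the arc.

Call:
{"api": "arm_command", "payload": {"motion": [[0,8,-6,0,0,0,0],[0,8,-6,0,0,0,0],[0,8,-4,0,0,0,0],[0,8,-2,0,0,0,0]]}}

```text
clock: 46.75
position: [0.6583, -0.2244, 0.3062]
ee_rot: [0.0, 1.571, -0.001]
force: [-0.5, 0.2, 0.3]
width: 0.003
```

Call:
{"api": "arm_command", "payload": {"motion": [[0,8,-1,0,0,0,0],[0,6,0,0,0,0,0],[0,2,0,0,0,0,0]]}}

```text
clock: 47.12
position: [0.6582, -0.2254, 0.2931]
ee_rot: [0.001, 1.57, 0.0]
force: [-9.7, 5.8, 28.6]
width: 0.003
```

Call:
{"api": "arm_command", "payload": {"motion": [[0,-10,0,0,0,0,0],[0,-50,0,0,0,0,0],[0,-60,0,0,0,0,0],[0,-40,50,-40,0,0,0],[0,0,60,-60,0,0,0]]}}

```text
clock: 47.75
position: [0.5812, -0.1395, 0.4466]
ee_rot: [-0.0, 1.565, -0.002]
force: [1.0, 0.9, 0.5]
width: 0.003
```

Call:
{"api": "arm_command", "payload": {"motion": [[0,0,50,-60,0,0,0],[0,0,60,-30,0,0,0],[0,0,60,0,0,0,0],[0,0,60,0,0,0,0],[0,0,0,0,0,0,0]]}}

```text
clock: 48.38
position: [0.5049, 0.0823, 0.4436]
ee_rot: [-0.006, 1.571, 0.008]
force: [0.3, -0.9, -0.1]
width: 0.003
```

Run:
```python
from m import *
import m
st();save("top","t5.png",(210,100,350,200),5)
im=run()
rect("lever",box(.64,.68,-.28,-.2,.105,.13))
rect("handle",box(.6,.72,-.1,.2,.135,.16))
rect("above",box(.6,.72,-.28,-.1,.135,.25))
q=m.P[box(.575,.735,-.25,-.11,.08,.102)];print("deck fit",np.polyfit(q[:,0],q[:,2],1))
for c in ["top","side"]:
 get_image(c)
 for n in ["bail_mid","lever_tip","keeper","latch_pivot","wedge","dish","cup","sauce","jar"]: print(c,n,[(np.round(d["point"],3).tolist(),round(d["p"],2)) for d in pinpoint(c,n)[:2]])
```

```text
48.38 [0.5049 0.0823 0.4436] [-0.006  1.571  0.008] F [ 0.3 -0.9 -0.1] w 0.003
[[-0.    -0.009  1.   ]
 [ 0.001  1.     0.009]
 [-1.     0.001 -0.   ]]
lever 159 [ 0.658  -0.2246] [0.0476 0.0294] 89.57 z [0.1118 0.1171 0.1217]
handle 158 [0.6572 0.009 ] [0.099  0.0116] 0.05 z [0.1388 0.1454 0.1511]
above 0
deck fit [-0.00015316  0.09619943]
top bail_mid []
top lever_tip [([0.659, -0.25, 0.111], 0.78)]
top keeper []
top latch_pivot [([0.66, -0.158, 0.112], 0.8), ([0.609, 0.441, -0.002], 0.2)]
top wedge [([0.567, -0.054, 0.001], 0.7)]
top dish [([0.328, 0.371, -0.002], 0.64)]
top cup [([0.34, -0.36, 0.003], 0.63)]
top sauce [([0.608, 0.442, 0.0], 0.97)]
top jar [([0.631, -0.447, 0.002], 0.58)]
side bail_mid [([0.659, -0.089, 0.111], 0.65)]
side lever_tip [([0.658, -0.249, 0.112], 0.62)]
side keeper [([0.664, -0.091, 0.114], 0.91)]
side latch_pivot [([0.656, -0.165, 0.11], 0.84)]
side wedge [([0.569, -0.053, 0.001], 0.9)]
side dish [([0.324, 0.372, -0.004], 0.47)]
side cup [([0.336, -0.364, 0.001], 0.97)]
side sauce []
side jar [([0.626, -0.448, 0.002], 0.81), ([0.567, -0.056, 0.015], 0.51)]
```

View pics/t5.png

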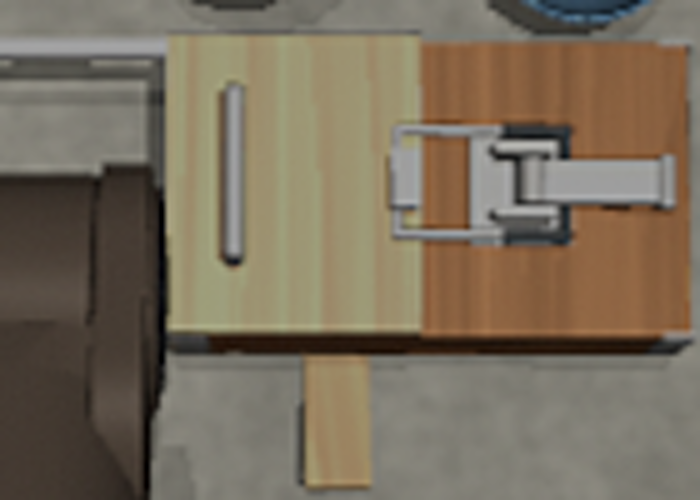

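The top view shows the bail bar at (397,182) drawn under the keeper's nose. The lever lies flat to its tip at (668,182), the lid is shut, and the wedge is in place at (337,420). Everything checks out, so I'll hand it in.

```bash
python3 -c "
from cell import arm
print(arm.sign_off())"
```

```text
the job is handed in; nothing more can be done
None
```

The whole task is done and handed in at about 48 s on the robot's clock. The chest is wedged level, all four tins are inside, the lid is shut and the latch is closed.

**What I did:** I pushed the wedge in thin end first, then placed the four tins and slid the lid onto its stop. I swung the bail over the keeper with the lever up, then pressed the lever flat onto its stop.

**Last checks:**
- **Chest and wedge:** the deck slope is about 0.000 rad. The wedge's centre is at x ≈ 0.567–0.569, right at the chest's front edge, so its tip is about 80 mm in.
- **Tins:** all four stood flat in the bay before the lid closed. One had moved a few millimetres, but stayed well inside.
- **Lid:** the handle and keeper positions did not change after latching, and the lid edge is flush with the chest end. It had travelled only about 137 mm, not the 150 mm I expected. The keeper seat is 75 mm from the pivot, as specified, so I take it as fully shut.
- **Latch:** the side camera put the bail bar at y = -0.089, with the keeper seat at about -0.087. It is seated under the nose, and the lever tip is at z ≈ 0.112, so the lever is flat.
- **Other things on the shelf:** dish, cup and jar show no movement beyond camera error in both cameras. The bottle does too in the top camera; the side camera did not find it.

The top camera did not report the bail or the keeper once latched, because the nose covers the bar there. The picture and the side camera agree that it is hooked.

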